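Hold the test probe square on the ground spot of a brazed coupon

ROBOT

A 7-joint arm with a two-finger parallel gripper is mounted at the origin on a cart in front of the work surface, level with it; the furniture and walls round the work are solid. World frame = base frame: x ahead of the robot, y to its left, z up, the work surface at z = 0. Lengths are in mm, angles in rad, forces in N, time in s.
With the tool pointing down it reaches from about 400 to 850 mm from the base axis. Payload 10.4 kg.
Tool frame: the origin (TCP) lies on the centre line of the jaws, within the pads' length; the fingertips stand 22 mm ahead of it and the grasp point (between the pads) lies 3 mm ahead of it (manip.finger_overhang is the distance from the TCP to the fingertips, in mm); z points along the fingers, y is the line along which they close (so a half turn about z gives the same grasp; the last joint's range is limited). The gripper opens to 85 mm and grips with 20 to 120 N. Pads are 22 mm wide; open, the fingers measure 114 mm over their backs; the gripper's body (76 mm by 85 mm) begins 54 mm behind the grasp point. The pads swing forward as they close: fully open they stand 13 mm farther back than shut.
Start: joints at [-1.161, 0.332, -0.065, 1.46, 0.022, 1.35, -0.088], TCP at [262.124, 567.398, 253.338] pointing down, gripper open.
Joint ranges: [-2.6, 2.6], [-0.5, 2.12], [-1.47, 1.34], [0.16, 2.42], [-1.27, 4.41], [0.06, 2.06], [-2.6, 2.6]. Speed limits (rad/s): [2.22, 2.22, 2.79, 2.79, 3.14, 3.14, 3.14].

INTERFACE

Orientations are given as a unit quaternion [w, x, y, z].
In Python, from cell import readout, eyes, manip gives the robot as it stands.
- The arm moves only by the tool carry_out, never from a script. Its argument "plan" is a list that holds one entry, the list of rows, each a list of 7 numbers: the turn, a rotation vector about the tool's x, y, z in rad, then the shift along the tool's x, y, z in m, then the opening, from -1 (shut) to 1 (fully open). A call has 1 to 12 rows; each row shifts and turns the commanded pose from where the row before left it, along the tool's axes as they then stand; what a row does not reach is not made up. A row lasts 1/10 s, in which the tool goes at most 50 mm and 8.59 degrees, less where a joint would pass 70% of its speed; a pose out of reach is approached as far as the arm can. A call is refused whole if a number of a shift passes 0.05 or a number of a turn 0.15, either way. A call with a gripper value outside its range is refused whole. The fingers move at their own pace and stop on an object; "force" is the grip in N (left out, the last holds). Time passes only in rows, so rows that do not move let the fingers close. It gives the time, the measured TCP pose, the force, the opening and the grip force at its end, in the units of the state.
- readout.get_obs(): the state, without advancing time (a new reading comes with each control period).
- eyes.get_image(name): name is "scene" or "top"; returns a dict with "frame" (480x640x3 uint8, blue, green, red), "fx", "fy", "cx", "cy" (pixels), "world_from_camera" (4x4, takes a point from camera to world coordinates). Camera axes: x right, y up, looking along -z (the intrinsics and any distortion apply to the point x, -y, -z); pixel columns grow to the right and rows downward; lengths in mm; the calibration is good to about 2 mm. A picture is of the moment at which its call begins. There is no depth.
- manip.job_done(): hands the job in; it is judged then, once.
Trained networks look in the newest picture that a camera, given by its name, has taken for a name from the list of things; names that differ only in an ending like _2 or _b are one class to them, and where a whole thing is asked for, a point or a joint stands for the part that bears it (a point fixed in the world has none). Each returns a list of dicts, best first, with "p" (0 to 1); they miss things now and then, are a little off and sometimes report something else, mostly with a low value. They report only what shows in the picture. A call takes as long as a camera call.
- eyes.silhouettes(camera, name): "mask" (480x640 bool, what is visible of it) and "centre" ([column, row] in pixels, amid what is visible of it).
The state is a dict: "clock": time; "q": joint angles; "qvel": joint speeds; "joint_efforts": joint torques, N m; "position": TCP position; "ee_rot": TCP orientation; "contact_force": force on the tool from outside, world axes, zero at the start; "torque": the same for the moment, N m; "gripper_width": opening from 0.0 (shut) to 1.0 (fully open); "gripper_force": force on a finger pad.
Only numpy, scipy, OpenCV 4.12 (cv2) and the standard library are available. Lean on these libraries where they do the work, as an engineer would, in place of code of your own. Each camera call takes 0.05 s, during which the arm holds its last target. There are 200 camera calls.

TASK

Lift the hand-held test probe up out of its stand and set its tip on the ringed bright spot on the brazed coupon, square to the sloping face, pressing lightly so that the sprung plunger is about half pushed in. Finish while still holding it there with the gripper, plunger half in: do not put it down or let go. Do not turn the tilting table, press hard, or disturb the stand and the loose parts lying about.

Things in the scene. Friction and masses are not known exactly. Their poses are not given: they have to be found in the camera images.
- probe: Test probe, 150 g, upright in the stand. Origin: centre of its flange's underside; z along its axis to the handle top. Flange dia. 34 mm, z 0 to 6 mm. Black square handle to grip, 26 x 26 mm, sides along x and y, z 6 to 66; round cap dia. 20, z 66 to 72. Below: barrel dia. 16 to z -36, then plunger to z -56. When held it may be turned any way about its axis
- probe_tip (a point): the very end of the plunger's round 8 mm tip, on the probe's axis, 56 mm below the probe's origin while the plunger is out; axes as the probe's
- plunger (a joint): how far the sprung plunger is pushed into the probe: 0 out, 0.010 m fully in. It needs 1.5 N to start and then 0.5 N per mm (4 N at half way, 6.5 N fully in)
- probe_stand: fixed stand: base 84 x 84 x 10 mm, four posts, 70 x 70 mm aluminium top plate whose top is 75 mm above the origin (centre of the underside), with a vertical 20 mm through hole at its centre; the probe's flange rests on the plate, barrel and plunger hang in the hole (lift 60 mm to clear)
- angle_stand: fixed grey base of the tilting table, 110 (x) x 100 (y) mm, 64 mm high at its two cheeks, origin at the centre of its underside. The 100 x 80 mm leaf between the cheeks turns on an axle along y, 52 mm above the origin, and slopes down to the -x side. On it the steel coupon: two sheets 62 mm wide, lapped, brass braze line; two clamps at the high (+x) end
- spot (a point): centre of the bright ground spot (dia. 20 mm, in a dark ring of dia. 26 mm) on the upper sheet of the coupon, on its flat surface; z is the outward normal of that face, x points up the slope. From the leaf's axle it lies at x -18, y 8, z 27 mm in these axes
- tilt_table (a joint): slope of the table leaf and coupon from level, rad; starts anywhere from 0.1 to 0.45 and is held there by stiff friction (2 N m); must not be turned
- steel_block: ground steel block, 32 x 50 x 25 mm high, lying on the hearth; bystander, origin at the centre of its underside
- nut_0: steel hexagon nut, 35 x 30 x 16 mm high, lying flat; bystander, origin at the centre of its underside
- nut_2: larger steel hexagon nut, 42 x 36 x 20 mm high, lying flat; bystander, origin at the centre of its underside
- cold_chisel: blue cold chisel, 158 mm long along its y, 22 wide, 12 high, lying flat behind the work; bystander, origin at the centre of its underside

How it is judged (in metres and radians):
On the way:
1. the probe is lifted out of its stand, in the gripper (z of probe_tip in the frame of probe_stand above 0.078 m and contact force between the fingers and probe above 2 N and contact force between probe and probe_stand below 0.1 N), for 0.1 s.
At the end, for the whole second after the job is handed in: through the last second the gripper holds the probe still, its tip within 7 mm of the centre of the ground spot, its axis within 0.14 rad (8 degrees) of square to the face, the plunger pushed in 2.5 to 8 mm of its 10 mm, the force on the coupon 1.5 to 9 N, and the probe off its stand (distance between probe_tip and spot below 0.007 m and angle between the z axis of probe and the z axis of spot, either way round below 0.14 rad and value of joint plunger between 0.0025 and 0.008 m and contact force between probe and angle_stand between 1.5 and 9 N and contact force between the fingers and probe above 2 N and contact force between probe and probe_stand below 0.1 N and linear speed of probe below 0.02 m/s); the arm keeps its last pose, push and grip.
It fails at once if the tilting table is turned: the spot moves more than 3 mm (distance of spot from where it was at the start of the episode above 0.003 m).
It fails at once if the probe is pressed hard on the coupon or its table (over 20 N) (contact force between probe and angle_stand above 20 N).
It fails at once if the probe stand is hit or pushed hard with the robot (over 15 N) (contact force between the arm and probe_stand above 15 N).
It fails at once if a loose bystander part is moved more than 15 mm (distance of any of steel_block, nut_0, nut_2, cold_chisel from where it was at the start of the episode above 0.015 m).
It also fails if it takes over 38 s, if anything falls off the work surface, if the arm or the gripper's body presses on something with over 40 N, if the wrist force passes 120 N, or if a joint passes its speed limit or range.

## Working session

There is one attempt and no reset: what is moved stays moved. The work goes in short steps, Python scripts to look and compute and a tool call to move; the robot and the scene stay as the last step left them, time stands still between calls to the robot, and variables do not carry over. Pictures are saved under pics/ and viewed, at most 10 in all, crops included, and the job is handed in when it is done.

Besides the shell and the picture viewer there is one more tool, called as a command line: name --argument value ..., lists and objects as JSON in quotes. carry_out: Moves the arm, as the interface text tells. Its arguments: {"type":"object","properties":{"plan":{"type":"array","items":{"type":"array","items":{"type":"array","items":{"type":"number"}}}},"force":{"type":"number"}},"required":["plan"]}

```bash
ls; mkdir -p pics
python3 - <<'E'
from cell import readout, eyes, manip
import cv2, numpy as np, pickle
print(readout.get_obs())
d={}
for c in ("scene","top"):
    im=eyes.get_image(c); d[c]=im
    cv2.imwrite(f"pics/{c}0.png",im["frame"])
    print(c,{k:(v if np.isscalar(v) else np.round(v,3).tolist()) for k,v in im.items() if k!="frame"})
    for n in ("probe","probe_tip","probe_stand","angle_stand","spot","tilt_table","steel_block","nut_0","cold_chisel"):
        try:
            r=eyes.silhouettes(c,n)
            d[c,n]=r
            print(c,n,[(round(float(x["p"]),2),np.round(x["centre"],1).tolist(),int(x["mask"].sum())) for x in r])
        except Exception as e: print(n,e)
pickle.dump(d,open("d0.pkl","wb"))
E
```

```text
pics
{'clock': 0.0, 'q': array([-1.16060803,  0.33284542, -0.064713  ,  1.46096512,  0.02160056,
        1.34994229, -0.08849136]), 'qvel': array([-6.85055105e-04,  1.92731078e-05, -2.32665458e-04,  2.24172123e-03,
       -8.69650002e-04,  7.69167364e-04,  3.27451715e-04]), 'joint_efforts': array([-8.43854377e-04, -6.25461459e+01,  4.84637031e-02, -3.91594112e+01,
        1.61041541e-02,  1.00146822e-02,  7.01509080e-06]), 'position': array([261.97121138, 567.04109477, 252.5211163 ]), 'ee_rot': array([-1.23979163e-04,  2.14688437e-01,  9.76682312e-01, -7.21675419e-04]), 'contact_force': array([-0.05840969,  0.50503959,  0.77965655]), 'torque': array([-0.00229911, -0.03008971,  0.00285767]), 'gripper_force': 0.0, 'gripper_width': 1.0014630054882123}
scene {'fx': 578.1300506469912, 'fy': 578.1300506469912, 'cx': 326.9863834704071, 'cy': 234.5443915866971, 'world_from_camera': [[0.616, 0.392, -0.683, -60.935], [-0.787, 0.306, -0.535, -438.028], [-0.0, 0.868, 0.497, 527.355], [0.0, 0.0, 0.0, 1.0]]}
scene probe [(0.69, [249.2, 195.5], 871), (0.4, [375.2, 254.2], 825)]
scene probe_tip []
s
[... 240 characters left out ...]
], 360)]
scene cold_chisel [(0.95, [377.0, 256.0], 776)]
top {'fx': 560.0447800053787, 'fy': 560.0447800053787, 'cx': 327.0788358967649, 'cy': 239.41777386594012, 'world_from_camera': [[0.019, 0.994, -0.103, 468.169], [-1.0, 0.021, 0.019, 11.219], [0.021, 0.103, 0.994, 937.025], [0.0, 0.0, 0.0, 1.0]]}
top probe [(0.88, [195.3, 242.4], 545)]
top probe_tip []
top probe_stand [(0.9, [210.5, 251.6], 2400)]
top angle_stand [(0.77, [409.5, 255.9], 4318)]
top spot [(0.66, [412.2, 255.7], 3331)]
top tilt_table [(0.96, [414.9, 254.6], 3270)]
top steel_block [(0.58, [313.7, 317.3], 587)]
top nut_0 [(0.91, [331.8, 221.4], 320), (0.55, [323.0, 257.4], 154)]
top cold_chisel [(0.92, [320.7, 184.1], 1042)]
```

View pics/scene0.png

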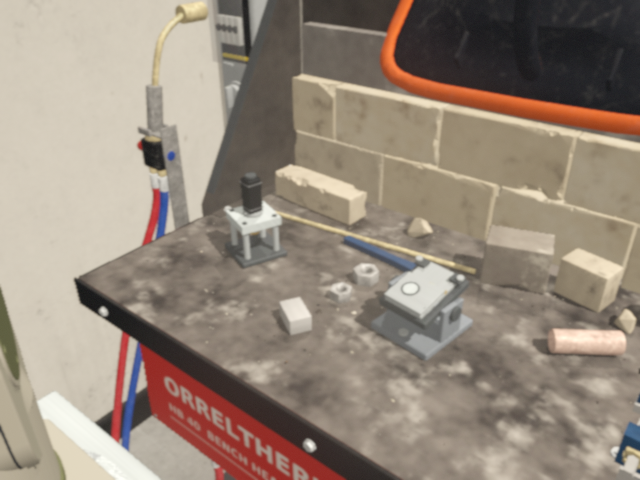

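```bash
python3 -c "
import cv2
a=cv2.imread('pics/top0.png')[170:340,150:490]
cv2.imwrite('pics/topc.png',cv2.resize(a,(800,400),interpolation=cv2.INTER_CUBIC))
a=cv2.imread('pics/scene0.png')[150:390,200:520]
cv2.imwrite('pics/scenec.png',cv2.resize(a,(800,600),interpolation=cv2.INTER_CUBIC))"
```

```text
(no output)
```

View pics/topc.png

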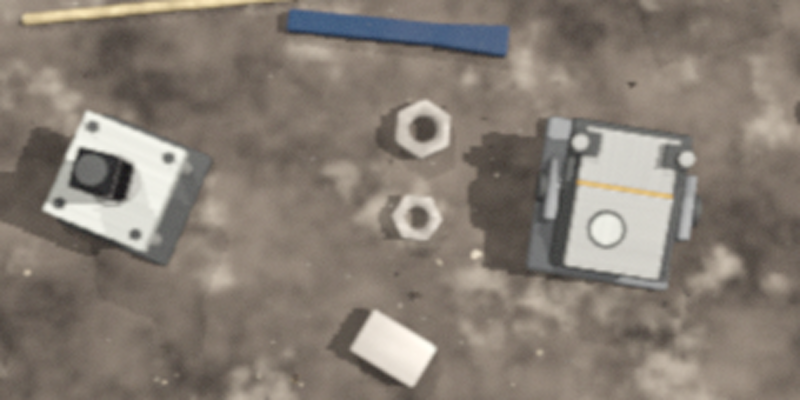

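View pics/scenec.png

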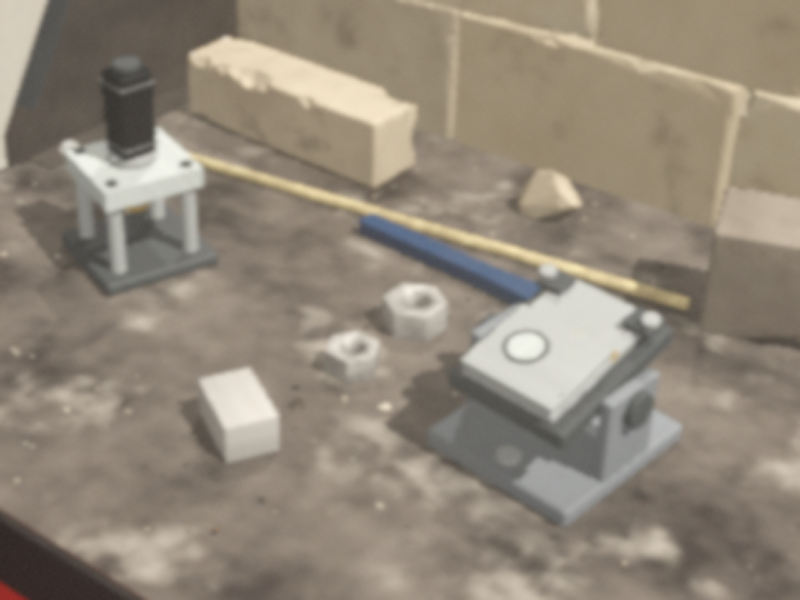

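The pictures show the probe at the left in its stand: its cap is at about (191,243) in the top view and (251,178) in the scene view. The coupon is at the right, with its spot at about (408,267) top and (410,289) scene. The nuts and block lie between them. I'll enlarge both views of the coupon and the stand.

```bash
python3 -c "
import cv2,numpy as np
t=cv2.imread('pics/top0.png');s=cv2.imread('pics/scene0.png')
f=lambda a,x,y,w,h,k:cv2.resize(a[y:y+h,x:x+w],(w*k,h*k),interpolation=cv2.INTER_CUBIC)
A=f(t,370,213,80,85,7)
cv2.imwrite('pics/z1.png',A)
cv2.imwrite('pics/z2.png',f(s,368,252,110,80,7))
cv2.imwrite('pics/z3.png',np.hstack([f(t,160,212,80,75,5),f(s,220,170,75,75,5)]))
"
```

```text
(no output)
```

View pics/z1.png

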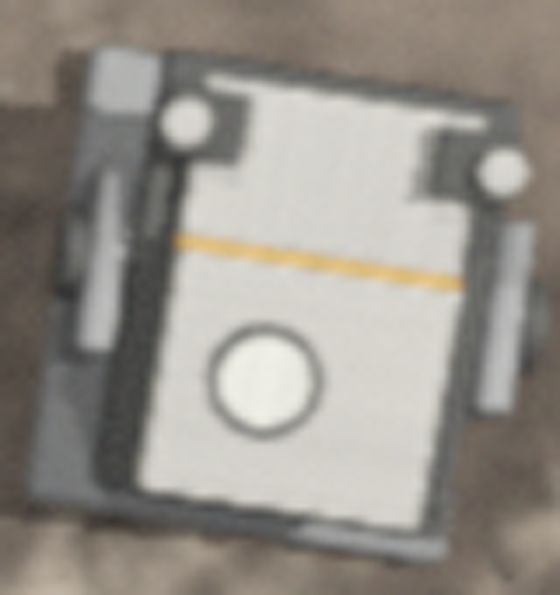

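View pics/z2.png

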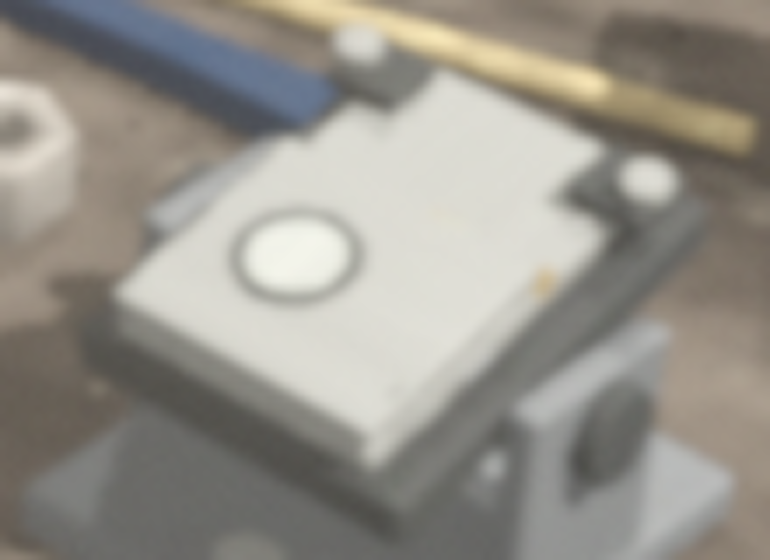

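View pics/z3.png

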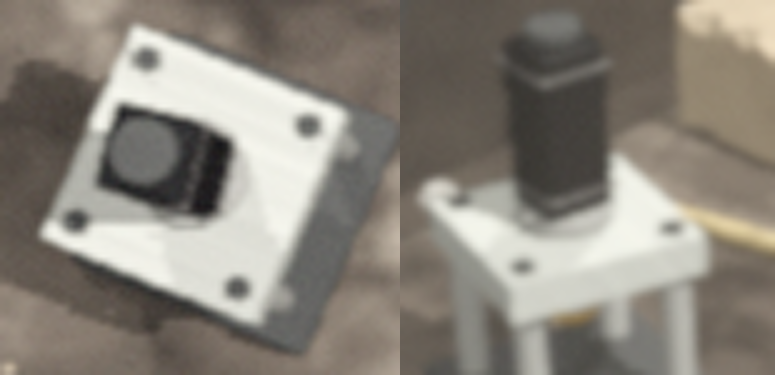

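The enlarged views give me matching points on the coupon, the stand screws and the cap, for example the spot at z1 (265,381) and z2 (297,257). I'll triangulate these and check them against the known heights.

```bash
cat > h.py <<'E'
import numpy as np
from scipy.optimize import least_squares
def proj(im,P):
    c=(np.atleast_2d(P)-im["world_from_camera"][:3,3])@im["world_from_camera"][:3,:3]
    return np.c_[im["cx"]-im["fx"]*c[:,0]/c[:,2], im["cy"]+im["fy"]*c[:,1]/c[:,2]]
def ray(im,px):
    d=np.array([(px[0]-im["cx"])/im["fx"],-(px[1]-im["cy"])/im["fy"],-1])
    return im["world_from_camera"][:3,3], im["world_from_camera"][:3,:3]@d
def onz(im,px,z):
    o,d=ray(im,px); return o+d*(z-o[2])/d[2]
def tri(a,pa,b,pb):
    f=lambda P:np.r_[proj(a,P)[0]-pa,proj(b,P)[0]-pb]
    r=least_squares(f,onz(a,pa,80)); return r.x,np.abs(r.fun).max()
E
python3 - <<'E'
import pickle
from h import *
d=pickle.load(open("d0.pkl","rb")); T,S=d["top"],d["scene"]
up=lambda u,o,k:(np.array(u)+.5)/k-.5+o
t=lambda u:up(u,(370,213),7); s=lambda u:up(u,(368,252),7)
t3=lambda u:up(u,(160,212),5); s3=lambda u:up((u[0]-400,u[1]),(220,170),5)
R={}
for n,a,b in [("spot",(265,381),(297,257)),("lowL",(138,487),(115,293)),("lowR",(421,529),(368,440)),("brzL",(178,242),(303,138)),("brzR",(462,284),(545,270)),("hiL",(208,78),(440,72)),("hiR",(487,122),(612,150)),("scrL",(187,124),(360,43)),("scrR",(503,172),(648,180))]:
    P,e=tri(T,t(a),S,s(b)); R[n]=P; print(n,P.round(1),e.round(2))
for n,a,b in [("cap",(143,152),(553,25)),("sA",(308,126),(672,228)),("sB",(237,288),(522,266)),("sC",(76,220),(457,200))]:
    P,e=tri(T,t3(a),S,s3(b)); print(n,P.round(1),e.round(2))
print("cap@147",onz(T,t3((143,152)),147).round(1),onz(S,s3((553,25)),147).round(1))
for a in [(147,59),(308,126),(237,288),(76,220)]: print(onz(T,t3(a),75).round(1))
# handle top edges direction (top view, z=141)
for a in [(123,104),(98,185),(203,127),(190,213)]: print("h",onz(T,t3(a),141).round(1))
E
```

```text
spot [ 516.9 -129.5   73.8] 0.49
lowL [ 493.4 -102.9   66.7] 0.25
lowR [ 484.7 -165.2   66. ] 0.85
brzL [ 547.8 -110.8   77.5] 0.35
brzR [ 538.6 -171.9   77.2] 0.9
hiL [ 585.6 -118.9   77.2] 1.53
hiR [ 571.2 -171.6   88.3] 3.25
scrL [ 572.1 -110.    88. ] 0.39
scrR [ 562.9 -179.3   88. ] 0.46
cap [542.3 192.6 145. ] 0.11
sA [557.8 158.5  75.1] 0.26
sB [507.4 178.2  75.6] 0.31
sC [527.  228.3  75.9] 0.56
cap@147 [542.2 192.  147. ] [539.1 189.5 147. ]
[577.8 208.5  75. ]
[558.1 158.2  75. ]
[507.7 178.   75. ]
[527.6 228.   75. ]
h [556.4 199.7 141. ]
h [533.1 205.7 141. ]
h [550.3 176.7 141. ]
h [525.7 179.4 141. ]
```

carry_out --plan '[[[0, 0, 0, -0.0343, -0.0185, 0, 1], [0, 0, 0, -0.0343, -0.0185, 0, 1], [0, 0, 0, -0.0343, -0.0185, 0, 1], [0, 0, 0, -0.0343, -0.0185, 0, 1], [0, 0, 0, -0.0343, -0.0185, 0, 1], [0, 0, 0, -0.0343, -0.0185, 0, 1], [0, 0, 0, -0.0343, -0.0185, 0, 1], [0, 0, 0, -0.0343, -0.0185, 0, 1], [0, 0, 0, -0.0343, -0.0185, 0, 1], [0, 0, 0, -0.0343, -0.0185, 0, 1], [0, 0, -0.087, -0.0343, -0.0185, 0, 1], [0, 0, -0.086, -0.0343, -0.0185, 0, 1]]]' --force 40

```text
clock: 2.2
position: [546.0, 193.9, 253.6]
ee_rot: [0.0, 0.128, 0.992, 0.0]
contact_force: [0.5, 1.3, 0.4]
gripper_width: 1.003
gripper_force: 0.0
```

carry_out --plan '[[[0, 0, 0, 0, 0, 0, 1], [0, 0, 0, 0, 0, 0, 1], [0, 0, 0, 0, 0, 0, 1]]]'

```text
clock: 2.5
position: [544.7, 196.5, 253.3]
ee_rot: [-0.0, 0.129, 0.992, 0.0]
contact_force: [-0.2, 0.4, 0.9]
gripper_width: 1.001
gripper_force: 0.0
```

```bash
cat >> h.py <<'E'
from scipy.spatial.transform import Rotation as Ro
def pose(o):
    w,x,y,z=o["ee_rot"]; return np.array(o["position"]),Ro.from_quat([x,y,z,w])
def delta(o,Pt,Rt):
    p,R=pose(o); return (R.inv()*Rt).as_rotvec(), R.inv().apply(Pt-p)
def down(h): # tool z down, tool y heading h
    y=np.array([np.cos(h),np.sin(h),0]); z=np.array([0,0,-1.]); return Ro.from_matrix(np.c_[np.cross(y,z),y,z])
E
python3 - <<'E'
from h import *
from cell import readout
o=readout.get_obs(); print(o["clock"],o["position"],o["q"].round(2),o["contact_force"])
r,t=delta(o,np.array([542.5,193,118]),down(1.311)); print(r.round(3),t.round(1))
E
```

```text
2.5 [544.69326459 196.52254797 253.25954829] [-0.61  0.23  0.21  1.6  -0.05  1.32  0.93] [-0.2175612   0.3887116   0.93257509]
[ 0.    -0.001  0.001] [  1.1  -4.  135.3]
```

carry_out --plan '[[[0, 0, 0, 0.001, -0.004, 0.03, 1], [0, 0, 0, 0, 0, 0.03, 1], [0, 0, 0, 0, 0, 0.025, 1], [0, 0, 0, 0, 0, 0.02, 1], [0, 0, 0, 0, 0, 0.015, 1], [0, 0, 0, 0, 0, 0.01, 1], [0, 0, 0, 0, 0, 0.005, 1], [0, 0, 0, 0, 0, 0, 1], [0, 0, 0, 0, 0, 0, 1]]]'

```text
clock: 3.4
position: [543.7, 192.0, 119.1]
ee_rot: [0.0, 0.13, 0.992, 0.0]
contact_force: [0.7, -0.2, 0.9]
gripper_width: 0.998
gripper_force: 0.0
```

Run:
```python
from h import *
from cell import readout,eyes
import cv2
o=readout.get_obs(); print(o["clock"],o["position"],o["contact_force"])
r,t=delta(o,np.array([542.5,193,118]),down(1.311)); print(r.round(3),t.round(1))
f=lambda a,x,y,w,h,k:cv2.resize(a[y:y+h,x:x+w],(w*k,h*k),interpolation=cv2.INTER_CUBIC)
cv2.imwrite("pics/g.png",np.hstack([f(eyes.get_image("top")["frame"],130,190,130,130,3),f(eyes.get_image("scene")["frame"],190,120,130,130,3)]))
```

```text
3.4 [543.73178663 192.00826087 119.10754157] [ 0.70320304 -0.2221111   0.91680686]
[ 0.001  0.001 -0.   ] [1.4 0.6 1.1]
```

View pics/g.png

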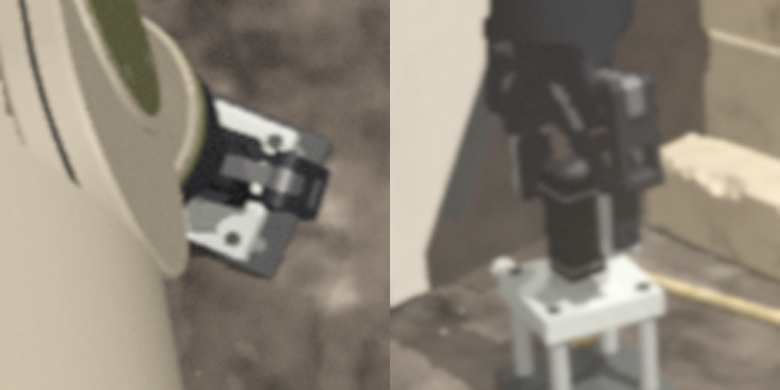

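The fingers straddle the handle. In the scene half, the handle at (575,225) sits between the two fingers, and the tips are clear of the plate. Closing now.

carry_out --plan '[[[0, 0, 0, 0.001, 0.0005, 0, -1], [0, 0, 0, 0, 0, 0, -1], [0, 0, 0, 0, 0, 0, -1], [0, 0, 0, 0, 0, 0, -1], [0, 0, 0, 0, 0, 0, -1], [0, 0, 0, 0, 0, 0, -1], [0, 0, 0, 0, 0, 0, -1], [0, 0, 0, 0, 0, 0, -1], [0, 0, 0, 0, 0, 0, -1], [0, 0, 0, 0, 0, 0, -1]]]' --force 60

```text
clock: 4.5
position: [542.6, 192.6, 118.5]
ee_rot: [0.0, 0.13, 0.992, 0.0]
contact_force: [0.0, 0.4, 3.9]
gripper_width: 0.298
gripper_force: 58.6
```

carry_out --plan '[[[0, 0, 0, 0, 0, -0.005, -1], [0, 0, 0, 0, 0, -0.01, -1], [0, 0, 0, 0, 0, -0.012, -1], [0, 0, 0, 0, 0, -0.015, -1], [0, 0, 0, 0, 0, -0.015, -1], [0, 0, 0, 0, 0, -0.015, -1], [0, 0, 0, 0, 0, -0.015, -1], [0, 0, 0, 0, 0, -0.015, -1], [0, 0, 0, 0, 0, -0.013, -1], [0, 0, 0, 0, 0, -0.005, -1], [0, 0, 0, 0, 0, 0, -1], [0, 0, 0, 0, 0, 0, -1]]]'

```text
clock: 5.7
position: [542.2, 192.4, 237.7]
ee_rot: [-0.0, 0.13, 0.992, -0.0]
contact_force: [0.3, -0.0, -2.5]
gripper_width: 0.294
gripper_force: 58.3
```

Run:
```python
from h import *
from cell import readout,eyes
import cv2
o=readout.get_obs(); print(o["clock"],o["position"],o["contact_force"],o["torque"],o["gripper_width"])
im=eyes.get_image("scene")["frame"]
cv2.imwrite("pics/lift.png",cv2.resize(im[40:270,170:340],None,fx=2.6,fy=2.6,interpolation=cv2.INTER_CUBIC))
```

```text
5.7 [542.17928791 192.44895967 237.68856146] [ 0.32610249 -0.0211716  -2.50268085] [0.03061019 0.05399026 0.02763636] 0.2943165279286721
```

View pics/lift.png

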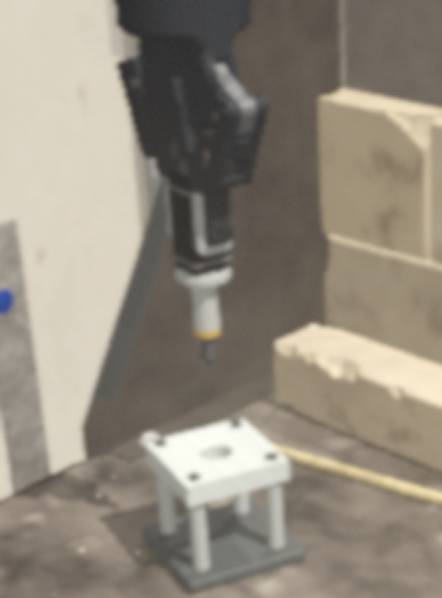

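The lift worked: the probe hangs straight in the jaws, with its tip at crop (207,360), about (249.5,178.5) in the full frame. The stand is undisturbed. Next is the hover pose.

```bash
cat > goal.py <<'E'
from h import *
SP=np.array([516.9,-129.5,73.8]); TILT=.22; YAW=-.139; L=99.4
def goal(h,tilt=TILT,sp=SP,L=L,lat=(0,0)):
    n=np.array([-np.sin(tilt)*np.cos(YAW),-np.sin(tilt)*np.sin(YAW),np.cos(tilt)])
    R0=down(1.311); ax=np.cross([0,0,1],n); ax=ax/np.linalg.norm(ax)
    return sp+n*(h+L),Ro.from_rotvec(ax*tilt)*R0,n
E
python3 - <<'E'
from goal import *
from cell import readout
import pickle
d=pickle.load(open("d0.pkl","rb"))
o=readout.get_obs(); P,R,n=goal(25)
print(P,n); r,t=delta(o,P,R); print("rotvec tool",r.round(4),"shift tool(before turn)",t.round(1))
p,Rc=pose(o); tip=p+Rc.apply([0,0,L]); print(tip,proj(d["scene"],tip),proj(d["top"],tip))
E
```

```text
[ 490.01407388 -125.73860034  195.2016427 ] [-0.21612481  0.03023633  0.97589745]
rotvec tool [-2.730e-02 -2.194e-01  1.000e-04] shift tool(before turn) [ -31.4 -320.8   42.5]
[542.00303401 192.37569309 138.11211632] [[250.55581921 178.58640809]] [[189.34788994 242.73863389]]
```

carry_out --plan '[[[0, 0, 0, -0.002, -0.015, 0, -1], [0, 0, 0, -0.003, -0.032, 0, -1], [0, 0, 0, -0.003, -0.034, 0, -1], [0, 0, 0, -0.0035, -0.034, 0, -1], [0, 0, 0, -0.0035, -0.034, 0, -1], [0, 0, 0, -0.0035, -0.034, 0, -1], [0, 0, 0, -0.0035, -0.034, 0, -1], [0, 0, 0, -0.0035, -0.034, 0, -1], [0, 0, 0, -0.003, -0.032, 0, -1], [0, 0, 0, -0.002, -0.025, 0, -1], [0, 0, 0, -0.001, -0.013, 0, -1], [0, 0, 0, 0, 0, 0, -1]]]'

```text
clock: 6.95
position: [489.6, -127.8, 238.1]
ee_rot: [-0.0, 0.131, 0.991, -0.0]
contact_force: [0.2, 1.4, -1.6]
gripper_width: 0.298
gripper_force: 58.5
```

carry_out --plan '[[[-0.007, -0.055, 0, 0, 0, 0, -1], [-0.007, -0.055, 0, 0, 0, 0, -1], [-0.007, -0.055, 0, 0, 0, 0, -1], [-0.007, -0.055, 0, 0, 0, 0, -1], [0, 0, 0, 0, 0, 0, -1], [0, 0, 0, 0, 0, 0, -1]]]'

```text
clock: 7.55
position: [490.5, -124.7, 238.4]
ee_rot: [0.11, 0.128, 0.986, 0.0]
contact_force: [0.7, -0.6, -0.9]
gripper_width: 0.299
gripper_force: 58.5
```

Run:
```python
from goal import *
from cell import readout
o=readout.get_obs(); P,R,n=goal(25)
r,t=delta(o,P,R); print(o["position"],"rot",r.round(4),"shift",t.round(1))
```

```text
[ 490.47400144 -124.6612593   238.40697841] rot [0.0023 0.0004 0.0013] shift [ 9.5 -2.4 42.1]
```

carry_out --plan '[[[0, 0, 0, 0.003, -0.001, 0.012, -1], [0, 0, 0, 0.003, -0.0014, 0.012, -1], [0, 0, 0, 0.0035, 0, 0.01, -1], [0, 0, 0, 0, 0, 0.008, -1], [0, 0, 0, 0, 0, 0, -1], [0, 0, 0, 0, 0, 0, -1], [0, 0, 0, 0, 0, 0, -1]]]'

```text
clock: 8.25
position: [490.4, -127.0, 195.6]
ee_rot: [0.111, 0.129, 0.985, -0.0]
contact_force: [0.4, -0.5, -0.9]
gripper_width: 0.295
gripper_force: 58.5
```

Run:
```python
from goal import *
from cell import readout,eyes
import cv2
o=readout.get_obs(); P,R,n=goal(25)
r,t=delta(o,P,R); print(o["clock"],o["position"],"rot",r.round(4),"shift",t.round(1),o["contact_force"])
T=eyes.get_image("top");S=eyes.get_image("scene")
p,Rc=pose(o); pts=np.array([p+Rc.apply([0,0,k]) for k in (L,43.4,L+25)])
print(proj(T,pts).round(1).tolist(),proj(S,pts).round(1).tolist())
f=lambda a,x,y,w,h,k:cv2.resize(a[y:y+h,x:x+w],(w*k,h*k),interpolation=cv2.INTER_CUBIC)
cv2.imwrite("pics/hov.png",np.hstack([f(T["frame"],370,215,80,100,5),f(S["frame"],370,230,80,100,5)]))
```

```text
8.25 [ 490.3526102  -126.98960446  195.61571701] rot [ 0.0017  0.0023 -0.0002] shift [0.7 1.1 0.3] [ 0.36793165 -0.4706397  -0.85845834]
[[409.9, 269.6], [415.2, 276.4], [407.7, 266.9]] [[410.2, 274.6], [407.1, 242.6], [411.5, 288.0]]
```

View pics/hov.png

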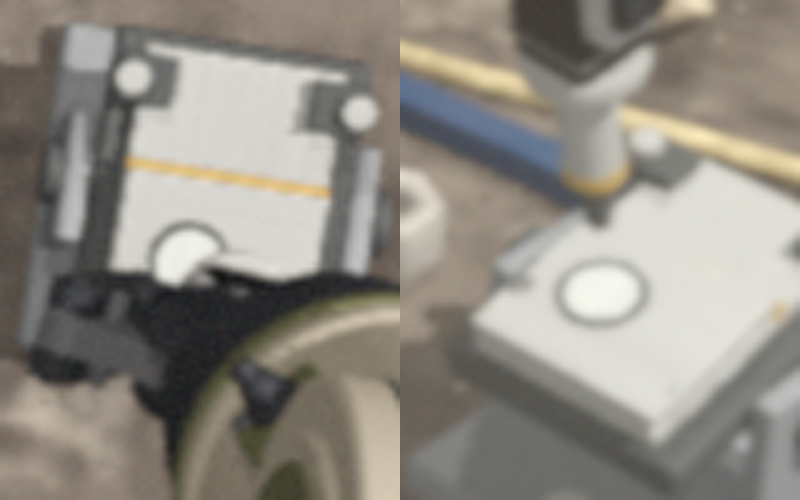

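The tip is at scene (409.5,274.8), where I predicted it. The spot is at (410.0,288.0), and a small sideways correction remains. I'll approach along the axis.

carry_out --plan '[[[0, 0, 0, 0.0005, 0.001, 0.005, -1], [0, 0, 0, 0, 0, 0.005, -1], [0, 0, 0, 0, 0, 0.005, -1], [0, 0, 0, 0, 0, 0.003, -1], [0, 0, 0, 0, 0, 0, -1], [0, 0, 0, 0, 0, 0, -1], [0, 0, 0, 0, 0, 0, -1]]]'

```text
clock: 9.05
position: [493.8, -126.4, 177.7]
ee_rot: [0.111, 0.129, 0.985, -0.0]
contact_force: [-0.8, 0.4, -2.1]
gripper_width: 0.301
gripper_force: 58.5
```

```bash
cat > st.py <<'E'
from goal import *
from cell import readout,eyes
o=readout.get_obs(); P,R,n=goal(0)
r,t=delta(o,P,R); print(o["clock"],o["position"],"rot",r.round(4),"shift",t.round(1),"axial F %.2f"%(o["contact_force"]@n),o["contact_force"].round(2),o["torque"].round(3))
F=[]
for _ in range(6):
    eyes.get_image("scene"); F.append(readout.get_obs()["contact_force"]@n)
print(np.round(F,2),np.mean(F).round(2))
E
python3 st.py
```

```text
9.05 [ 493.82566637 -126.38468233  177.69530183] rot [ 0.0016  0.0018 -0.0002] shift [-0.   0.1  7.1] axial F -1.89 [-0.82  0.37 -2.13] [0.041 0.317 0.05 ]
[-0.65 -1.49 -2.25 -1.93 -0.64 -2.03] -1.5
```

Free-space baseline is about -1.5 N. I'll advance 8 mm and measure again.

carry_out --plan '[[[0, 0, 0, 0, 0, 0.002, -1], [0, 0, 0, 0, 0, 0.002, -1], [0, 0, 0, 0, 0, 0.002, -1], [0, 0, 0, 0, 0, 0.002, -1], [0, 0, 0, 0, 0, 0, -1], [0, 0, 0, 0, 0, 0, -1]]]'

```text
clock: 9.95
position: [495.5, -126.6, 169.8]
ee_rot: [0.111, 0.129, 0.985, -0.0]
contact_force: [-0.6, -0.3, 1.3]
gripper_width: 0.3
gripper_force: 58.5
```

```bash
python3 st.py
```

```text
9.95 [ 495.51813631 -126.61612502  169.77973442] rot [ 0.0015  0.0016 -0.0002] shift [-0.1  0.1 -1. ] axial F 1.39 [-0.63 -0.3   1.3 ] [ 0.081  0.454 -0.029]
[ 0.63 -0.12  0.76  0.39  0.72  1.27] 0.61
```

The axial force is about 2.1 N, which means the plunger is roughly 1 mm in, as the geometry predicts. I'll advance 4 mm more.

carry_out --plan '[[[0, 0, 0, 0, 0, 0.001, -1], [0, 0, 0, 0, 0, 0.001, -1], [0, 0, 0, 0, 0, 0.001, -1], [0, 0, 0, 0, 0, 0.001, -1], [0, 0, 0, 0, 0, 0, -1], [0, 0, 0, 0, 0, 0, -1], [0, 0, 0, 0, 0, 0, -1]]]'

```text
clock: 10.95
position: [496.4, -126.7, 165.9]
ee_rot: [0.111, 0.129, 0.985, -0.0]
contact_force: [-1.6, 0.2, 3.4]
gripper_width: 0.299
gripper_force: 58.7
```

```bash
python3 st.py
python3 - <<'E'
from goal import *
from cell import eyes
import cv2
S=eyes.get_image("scene")["frame"]
cv2.imwrite("pics/end.png",cv2.resize(S[250:330,370:470],None,fx=7,fy=7,interpolation=cv2.INTER_CUBIC))
E
```

```text
10.95 [ 496.38879301 -126.73230466  165.87557235] rot [ 0.0016  0.0017 -0.0002] shift [-0.1  0.1 -5. ] axial F 3.62 [-1.57  0.18  3.36] [ 0.083  0.47  -0.003]
[3.06 3.09 2.27 2.81 2.7  2.81] 2.79
```

View pics/end.png

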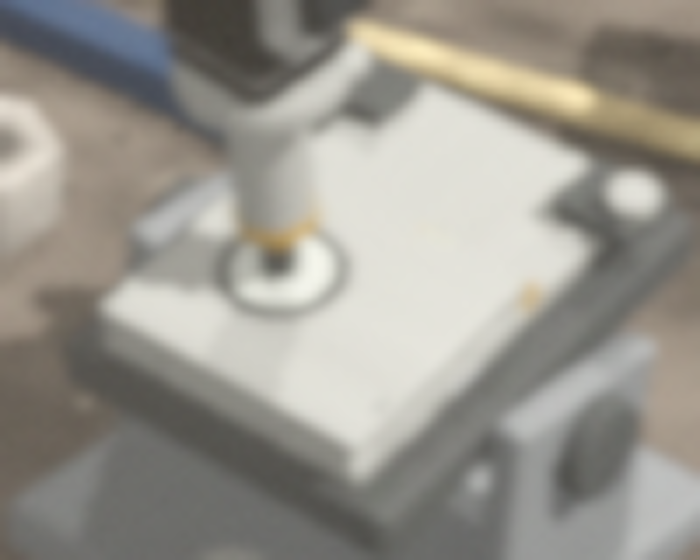

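The tip sits at crop (279,272) and the ring centre is at about (282,270), so it is within about 1 mm. The axial force is about 4.3 N, so the plunger is roughly half in.

```bash
python3 -c "
from cell import manip
print(manip.job_done())"
```

```text
the job is handed in; nothing more can be done
None
```

I handed in the job with the gripper still holding the probe on the spot: tip about 1 mm from its centre in the scene view, axis aligned to my estimate of the slope (0.22 rad), and about 4.3 N on the coupon, so the plunger is about half in. No verdict came back.

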